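# Pack plates on edge in the foam tray and shut the keeper

## Task

Take the three glazed plates off their easels and stand each one upright on its lower edge in the foam slot cut to its own width, fully down, so the widest plate is in the longest slot and the narrowest in the shortest. When all three stand, swing the wooden keeper bar all the way in across the top of them and let go. Leave the bowl, the tumbler and the pot where they are.

Things in the scene. Friction and masses are not known exactly. Their poses are not given: they have to be found in the camera images.
- large_centre (a point): Centre of the large flat rectangular ceramic plate, pale grey-green: 116 mm wide, 100 mm high, 10 mm thick, about 267 g; the plates differ only in width. Axes: x = normal of its front face, y = width, z = from lower to upper edge. At the start it leans on its easel, upper edge tilted back away from the robot 30 degrees from vertical, front face looking up and towards the robot.
- medium_centre (a point): Centre of the medium flat rectangular ceramic plate, pale grey-green: 92 mm wide, 100 mm high, 10 mm thick, about 212 g; the plates differ only in width. Axes: x = normal of its front face, y = width, z = from lower to upper edge. At the start it leans on its easel, upper edge tilted back away from the robot 30 degrees from vertical, front face looking up and towards the robot.
- small_centre (a point): Centre of the small flat rectangular ceramic plate, pale grey-green: 68 mm wide, 100 mm high, 10 mm thick, about 156 g; the plates differ only in width. Axes: x = normal of its front face, y = width, z = from lower to upper edge. At the start it leans on its easel, upper edge tilted back away from the robot 30 degrees from vertical, front face looking up and towards the robot.
- easel_large: Small fixed wooden easel under the large plate, 56 mm wide; origin on the table under its middle. A 46 mm wide ledge holds the plate's lower edge 26 mm above the table, with a lip 7 mm high in front; a back board reaches 52 mm up the plate's back, so the plate's upper 45 mm are free on both faces.
- easel_medium: Small fixed wooden easel under the medium plate, 56 mm wide; origin on the table under its middle. A 46 mm wide ledge holds the plate's lower edge 26 mm above the table, with a lip 7 mm high in front; a back board reaches 52 mm up the plate's back, so the plate's upper 45 mm are free on both faces.
- easel_small: Small fixed wooden easel under the small plate, 56 mm wide; origin on the table under its middle. A 46 mm wide ledge holds the plate's lower edge 26 mm above the table, with a lip 7 mm high in front; a back board reaches 52 mm up the plate's back, so the plate's upper 45 mm are free on both faces.
- slot_large (a point): Middle of the floor of the longest slot: 124 mm long along y, 17 mm wide along x, 48 mm deep, z up, open at the top, cut in a fixed white foam block 63 mm (x) by 150 mm (y). Slot floor 16 mm, foam top 64 mm above the table. The three blocks lie side by side in a plywood tray, 64 mm from slot to slot, in varying order.
- slot_medium (a point): Middle of the floor of the middle-length slot: 100 mm long along y, 17 mm wide along x, 48 mm deep, z up, open at the top, cut in a fixed white foam block 63 mm (x) by 150 mm (y). Slot floor 16 mm, foam top 64 mm above the table. The three blocks lie side by side in a plywood tray, 64 mm from slot to slot, in varying order.
- slot_small (a point): Middle of the floor of the shortest slot: 76 mm long along y, 17 mm wide along x, 48 mm deep, z up, open at the top, cut in a fixed white foam block 63 mm (x) by 150 mm (y). Slot floor 16 mm, foam top 64 mm above the table. The three blocks lie side by side in a plywood tray, 64 mm from slot to slot, in varying order.
- keeper_peg (a point): Middle of the round upright wooden peg, 22 mm across and 34 mm high (133 to 167 mm above the table), on the free end of the keeper: a level wooden bar 18 mm wide, 12 mm thick, underside 121 mm above the table, that swings level about an upright post at the tray's far end. Peg to pivot 224 mm.
- keeper_pivot (a point): Point on the keeper's upright pivot axis, in the bar, 127 mm above the table, on the steel post at the tray's far end, 134 mm from the middle slot. Its axes are the tray's: x away from the robot across the slots, y along the slots, z up.
- keeper (a joint): Keeper angle, rad: 0 = shut at its stop, the bar lying across the middle of the three slots, from the pivot towards the robot, 5 mm above seated plates; it grows as the bar swings out clear of the plates, towards the robot's right (-y), up to 1.5. Stays where left (friction 0.08 N m).
- bowl: Bystander: glazed bowl, 110 mm across, 55 mm high; origin under its centre.
- tumbler: Bystander: terracotta tumbler, 72 mm across, 100 mm high; origin under its centre.
- pot: Bystander: round glazed pot, 104 mm across, 90 mm high; origin under its centre.
There are look-alikes about, which are no part of the job. Leave any pink or purple look-alike of the part that bears medium_centre alone.

How it is judged:
By the outcome, as a careful person would: the job done as asked, in the order asked, and still so for the second after the job is handed in, with the robot touching nothing.
It also fails if it takes over 72 s, if anything falls off the work surface, if the arm or the gripper's body presses on something with over 40 N, if the wrist force passes 120 N, or if a joint passes its speed limit or range.

## Robot

A 7-joint arm with a two-finger parallel gripper is mounted at the origin on the work surface. World frame = base frame: x ahead of the robot, y to its left, z up, the work surface at z = 0. Lengths are in m, angles in rad, forces in N, time in s.
With the tool pointing down it reaches from about 0.4 to 0.85 m from the base axis. Payload 4.5 kg.
Tool frame: the origin (TCP) lies at the very end of the fingers, on their centre line; the grasp point (between the pads) lies 19 mm behind it (r.pinch_z is the distance from the TCP to the grasp point, in m); z points along the fingers, y is the line along which they close (so a half turn about z gives the same grasp; the last joint's range is limited). The gripper opens to 88 mm and grips with 3 to 60 N. Pads are 18 mm wide; open, the fingers measure 123 mm over their backs; the gripper's body (75 mm by 187 mm) begins 45 mm behind the grasp point.
Start: joints at [-1.126, 0.689, -0.195, 1.565, 0.157, 0.902, -0.215], TCP at [0.25, 0.573, 0.239] pointing down, gripper open.
Joint ranges: [-3.01, 3.01], [-0.46, 2.08], [-1.47, 1.51], [0.13, 2.56], [-1, 4.14], [0.04, 2.09], [-2.66, 2.66]. Speed limits (rad/s): [2.57, 2.57, 3.14, 3.14, 3.14, 3.14, 3.14].

## Interface

Orientations are given as a unit quaternion [x, y, z, w].
In Python, from plant import r, cams gives the robot as it stands.
- The arm moves only by the shell command python3 -m pendant 'ROWS' [FORCE]. ROWS is JSON, a list of rows, each a list of 3 entries, a list of its own where there are three numbers: the closure, from -1 (fully open) to 1 (shut), then the shift along the tool's x, y, z in mm, then the turn, a rotation vector about the tool's x, y, z in degrees. A call has 1 to 8 rows; each row shifts and turns the commanded pose from where the row before left it, along the tool's axes as they then stand; what a row does not reach is not made up. A row lasts 1/8 s, in which the tool goes at most 62.5 mm and 10.7 degrees, less where a joint would pass 70% of its speed; a pose out of reach is approached as far as the arm can. A call with a gripper value outside its range is refused whole. The fingers move at their own pace and stop on an object; FORCE is the grip in N (left out, the last holds). Time passes only in rows, so rows that do not move let the fingers close. It gives the time, the measured TCP pose, the force, the opening and the grip force at its end, in the units of the state.
- r.get_state(): the state, without advancing time (a new reading comes with each control period).
- cams.snapshot(name): name is "side" or "top"; returns a dict with "img" (384x512x3 uint8, red, green, blue), "camera_matrix" (3x3 intrinsics, pixels), "camera_from_world" (4x4, takes a point from world to camera coordinates). Camera axes: x right, y up, looking along -z (the intrinsics and any distortion apply to the point x, -y, -z); pixel columns grow to the right and rows downward; lengths in m; the calibration is good to about 2 mm. A picture is of the moment at which its call begins. There is no depth.
- r.finish_job(): hands the job in; it is judged then, once.
The state is a dict: "clock": time; "q": joint angles; "qd": joint speeds; "joint_torque": joint torques, N m; "tool_pos": TCP position; "eef_rot": TCP orientation; "contact_force": force on the tool from outside, world axes, zero at the start; "moment": the same for the moment, N m; "opening": opening from 0.0 (shut) to 1.0 (fully open); "finger_force": force on a finger pad.
Only numpy, scipy, OpenCV 4.12 (cv2) and the standard library are available. Lean on these libraries where they do the work, as an engineer would, in place of code of your own. Each camera call takes 0.05 s, during which the arm holds its last target. There are 200 camera calls.

## Working session

There is one attempt and no reset: what is moved stays moved. The work goes in short steps, Python scripts to look and compute and a shell command to move; the robot and the scene stay as the last step left them, time stands still between calls to the robot, and variables do not carry over. Pictures are saved under pics/ and viewed, at most 11 in all, crops included, and the job is handed in when it is done.

```bash
ls; mkdir -p pics; python3 - <<'E'
from plant import r,cams
import cv2
for n in("side","top"):
    s=cams.snapshot(n); cv2.imwrite(f"pics/{n}0.png",s["img"][:,:,::-1]); print(n,s["camera_matrix"],s["camera_from_world"])
print(r.get_state(), r.pinch_z)
E
```

```text
pics
side [[472.98383454   0.         259.42238241]
 [  0.         472.98383454 195.18402634]
 [  0.           0.           1.        ]] [[ 0.75426235 -0.65635837  0.0167931  -0.43648202]
 [ 0.44224395  0.52678228  0.72589305 -0.30750678]
 [-0.48529228 -0.54008715  0.68760256 -0.93928506]
 [ 0.          0.          0.          1.        ]]
top [[446.61453982   0.         258.41231517]
 [  0.         446.61453982 194.91458291]
 [  0.           0.           1.        ]] [[-0.07525895 -0.99715893 -0.00318789  0.00422539]
 [ 0.9759862  -0.0743156   0.20476358 -0.55688261]
 [-0.20441874  0.01229896  0.97880627 -1.27759322]
 [ 0.          0.          0.          1.        ]]
{'clock': 0.1, 'q': array([-1.12617031,  0.68988558, -0.19449536,  1.56622616,  0.1572541 ,
        0.90251408, -0.21509731]), 'qd': array([-0.00072255, -0.00231602,  0.00085355, -0.00221304, -0.00057861,
        0.00024191,  0.00014997]), 'joint_torque': array([-3.83098813e-03, -5.28502142e+01, -1.27164211e+00, -1.53838795e+01,
       -5.25755715e-02,  1.93410931e-03,  2.38939185e-05]), 'tool_pos': array([0.24942036, 0.57245556, 0.23800237]), 'eef_rot': array([ 2.03956878e-01,  9.78979526e-01, -8.16273230e-04, -1.17180431e-04]), 'contact_force': array([-0.36080112,  0.37947703, -0.12120984]), 'moment': array([-0.00126811, -0.02157008,  0.02241881]), 'finger_force': 0.0, 'opening': 0.9995631595272414} 0.0187
```

View pics/side0.png

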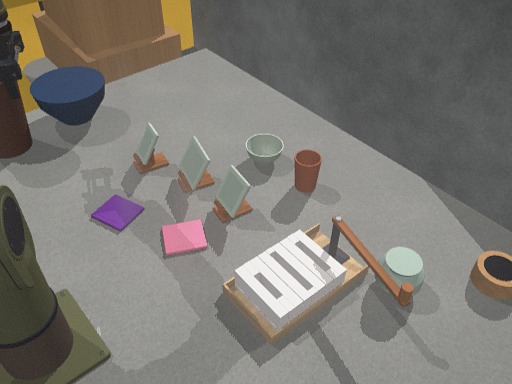

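View pics/top0.png

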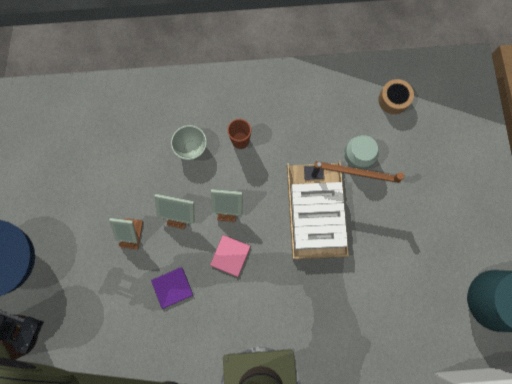

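The side view shows three pale plates on easels at about (148,146), (195,163) and (233,192). The pink (184,238) and purple (118,212) plates lie flat. The tray is at about (297,280), and the keeper is swung out with its peg at (405,293). In the top view the plates are at (123,232), (174,210) and (227,203), the slots at (318,193), (320,214) and (320,237), the pivot at (317,166) and the peg at (399,177).

```bash
cat > h.py <<'E'
import numpy as np,cv2
from scipy.spatial.transform import Rotation as R
from plant import r,cams
def cam(n):
    s=cams.snapshot(n); return s["img"],s["camera_matrix"],s["camera_from_world"]
def proj(c,p):
    q=c[2][:3,:3]@np.asarray(p,float)+c[2][:3,3]; q=q*[1,-1,-1]; return (c[1]@q/q[2])[:2]
def ray(c,uv):
    d=np.linalg.inv(c[1])@[uv[0],uv[1],1]; d=d*[1,-1,-1]; Rm=c[2][:3,:3]; return -Rm.T@c[2][:3,3],Rm.T@d
def onz(c,uv,z):
    o,d=ray(c,uv); return o+d*(z-o[2])/d[2]
def tri(c1,u1,c2,u2):
    o1,d1=ray(c1,u1);o2,d2=ray(c2,u2)
    s=np.linalg.lstsq(np.stack([d1,-d2],1),o2-o1,rcond=None)[0]
    a,b=o1+s[0]*d1,o2+s[1]*d2; return (a+b)/2,np.linalg.norm(a-b)
E
python3 - <<'E'
from h import *
np.set_printoptions(precision=4,suppress=True)
T=cam("top");S=cam("side")
for n,c in(("top",T),("side",S)):
    hsv=cv2.cvtColor(c[0],cv2.COLOR_RGB2HSV)
    for nm,lo,hi,amin in(("green",(40,18,110),(95,90,255),60),("white",(0,0,205),(180,18,255),100),("brown",(4,90,60),(16,255,230),40)):
        m=cv2.inRange(hsv,lo,hi)
        for k in cv2.findContours(m,0,2)[0]:
            if cv2.contourArea(k)<amin: continue
            x,y,w,h=cv2.boundingRect(k)
            rc=cv2.minAreaRect(k)
            print(n,nm,(x,y,w,h),int(cv2.contourArea(k)),cv2.approxPolyDP(k,2.5,True)[:,0].tolist() if nm!="brown" else "")
a=cv2.resize(T[0][170:260,100:250],None,fx=4,fy=4,interpolation=2)
b=cv2.resize(T[0][155:265,280:355],None,fx=2.6,fy=4*90/110,interpolation=2)[:360]
cv2.imwrite("pics/crop1.png",np.hstack([a,b])[:,:,::-1]); print(b.shape)
E
```

```text
top green (109, 218, 27, 24) 421 [[109, 219], [117, 240], [135, 241], [131, 221]]
top green (154, 194, 40, 30) 799 [[154, 195], [157, 216], [193, 223], [192, 201]]
top green (210, 189, 33, 27) 669 [[211, 189], [212, 213], [241, 214], [242, 192]]
top green (344, 135, 35, 31) 743 [[352, 138], [345, 146], [344, 155], [345, 152], [358, 165], [369, 164], [378, 152], [376, 142], [365, 135]]
top green (171, 125, 36, 35) 919 [[193, 125], [182, 126], [172, 135], [171, 146], [179, 157], [194, 158], [204, 150], [205, 134]]
top white (292, 184, 55, 64) 2537 [[293, 185], [296, 247], [346, 244], [343, 204], [322, 196], [301, 197], [301, 190], [321, 189], [318, 184]]
top brown (167, 220, 19, 9) 78 
top brown (119, 220, 24, 29) 173 
top brown (218, 214, 17, 8) 77 
top brown (314, 162, 90, 20) 475 
top brown (228, 119, 23, 30) 499 
top brown (379, 79, 35, 35) 821 
top brown (493, 45, 19, 90) 843 
side green (379, 247, 45, 49) 1231 [[392, 248], [379, 262], [400, 287], [401, 283], [409, 281], [414, 286], [412, 295], [419, 289], [423, 278], [420, 257], [407, 248]]
side green (216, 165, 35, 52) 909 [[231
[... 545 characters left out ...]
2, 42) 375 [[148, 123], [141, 140], [143, 143], [137, 149], [140, 158], [144, 157], [144, 164], [149, 157], [145, 154], [150, 155], [150, 147], [158, 135]]
side white (326, 256, 20, 21) 179 [[329, 256], [326, 262], [337, 276], [345, 269]]
side white (235, 229, 92, 89) 4124 [[299, 229], [235, 270], [280, 317], [326, 283], [314, 268], [313, 261], [294, 244], [299, 239], [318, 256], [323, 250], [325, 252]]
side brown (471, 251, 41, 48) 941 
side brown (332, 216, 82, 91) 1007 
side brown (235, 199, 17, 18) 102 
side brown (213, 199, 19, 23) 165 
side brown (197, 171, 17, 17) 118 
side brown (134, 152, 35, 21) 315 
side brown (295, 150, 27, 42) 877 
side brown (32, 0, 150, 83) 8526 
(360, 195, 3)
```

View pics/crop1.png

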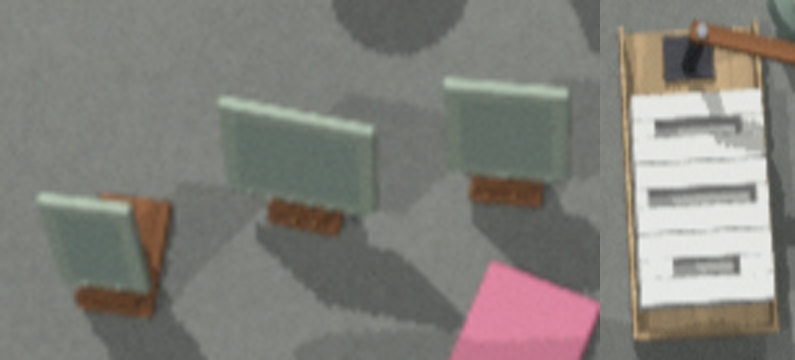

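The crop confirms the choices. The large plate is the widest, top (174,210). Medium is at (227,203) and small at (123,232). All three are pale green and leaning, while the pink and purple ones lie flat and are not wanted. Slots are far = medium, middle = large and near = small.

```bash
python3 - <<'E'
from h import *
np.set_printoptions(precision=4,suppress=True)
T=cam("top");S=cam("side")
for n,a,b in(("large",(154.7,194.2),(193.7,201)),("medium",(211.2,189.5),(242,192)),("small",(109.5,218.5),(132.7,220.7))):
    A=onz(T,a,.1126);B=onz(T,b,.1126);d=B-A
    print(n,"topback",A,B,"w",np.linalg.norm(d),"mid",(A+B)/2,"yawdeg of width",np.degrees(np.arctan2(d[0],-d[1])))
# cross-check side view: medium top-left/right corners
for n,a,b in (("medium",(231,165),(250,186)),("large",(193,136),(209,159)),("small",(148,123),(158,135))):
    print("side z.1126",n,onz(S,a,.1126),onz(S,b,.1126))
g=cv2.cvtColor(T[0],cv2.COLOR_RGB2GRAY)
roi=cv2.resize(g[184:250,290:350],None,fx=4,fy=4,interpolation=2)
m=(roi<150).astype(np.uint8)*255
for k in cv2.findContours(m,cv2.RETR_LIST,2)[0]:
    ar=cv2.contourArea(k)
    if 300<ar<6000:
        (cx,cy),sz,an=cv2.minAreaRect(k); bx=cv2.boxPoints(((cx,cy),sz,an))
        w=np.array([onz(T,(p+.5)/4-.5+[290,184],.064) for p in bx]); 
        e1=w[1]-w[0];e2=w[2]-w[1]; e=e1 if np.linalg.norm(e1)>np.linalg.norm(e2) else e2
        if e[1]>0:e=-e
        print("slot",w.mean(0),np.linalg.norm(e1),np.linalg.norm(e2),"yaw",np.degrees(np.arctan2(e[0],-e[1])))
for n,p in(("FL",(293,185)),("NL",(296,247)),("NR",(346,244)),("FR",(342,183))): print("foam",n,onz(T,p,.064))
print("pivot",onz(T,(319,166),.133),"peg top",onz(T,(400,177),.167),tri(T,(400,177),S,(407,288)),"piv tri",tri(T,(319,166),S,(337,219)))
a=cv2.resize(T[0][155:265,280:410],None,fx=4,fy=4,interpolation=2)
b=cv2.resize(S[0][200:310,340:430],None,fx=3,fy=4,interpolation=2)
cv2.imwrite("pics/crop2.png",np.hstack([a,b])[:,:790,::-1])
E
```

```text
large topback [0.5688 0.2591 0.1126] [0.5405 0.1485 0.1126] w 0.11421012746313527 mid [0.5546 0.2038 0.1126] yawdeg of width -14.366490041711275
medium topback [0.5703 0.0968 0.1126] [0.5562 0.0091 0.1126] w 0.0888391290191842 mid [0.5632 0.053  0.1126] yawdeg of width -9.098676912601674
small topback [0.5081 0.389  0.1126] [0.4968 0.3235 0.1126] w 0.06651261816168878 mid [0.5024 0.3562 0.1126] yawdeg of width -9.77639775803178
side z.1126 medium [0.5662 0.0974 0.1126] [0.5522 0.0068 0.1126]
side z.1126 large [0.5636 0.2583 0.1126] [0.538  0.1519 0.1126]
side z.1126 small [0.5027 0.3876 0.1126] [0.4938 0.3221 0.1126]
slot [ 0.4202 -0.2094  0.064 ] 0.014635882021266597 0.07374343594627754 yaw -4.338412452306924
slot [ 0.4396 -0.1247  0.064 ] 0.0081094688998624 0.10726559026574964 yaw 84.79198792444228
slot [ 0.4836 -0.2112  0.064 ] 0.12111471628204803 0.01496123435131267 yaw -2.614617094273496
slot [ 0.5475 -0.214   0.064 ] 0.017510279921870337 0.09981550721663406 yaw -4.35648898201638
foam FL [ 0.5766 -0.1431  0.064 ]
foam NL [ 0.3919 -0.135   0.064 ]
foam NR [ 0.3896 -0.2807  0.064 ]
foam FR [ 0.5716 -0.2897  0.064 ]
pivot [ 0.6108 -0.2157  0.133 ] peg top [ 0.5535 -0.4299  0.167 ] (array([ 0.5547, -0.4313,  0.1654]), np.float64(0.002219463374722392)) piv tri (array([ 0.6103, -0.2155,  0.1369]), np.float64(0.0011416277224493275))
```

View pics/crop2.png

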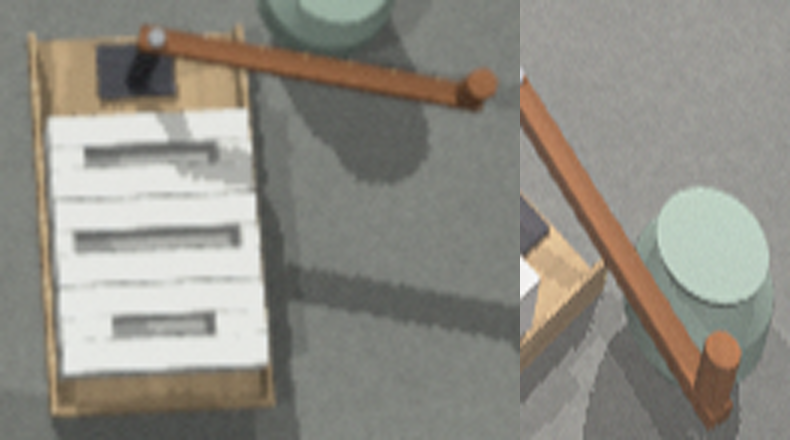

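```bash
cat >> h.py <<'E'
Z=np.array([0,0,1.])
def frame(yaw,tilt):  # tool rotation: y = away from robot, tilt = lean back (deg)
    a,t=np.radians(yaw),np.radians(tilt); f=np.array([np.cos(a),np.sin(a),0])
    u=np.sin(t)*f+np.cos(t)*Z; y=np.cos(t)*f-np.sin(t)*Z
    return np.stack([np.cross(y,-u),y,-u],1)
def plan(targets):  # list of (pos,R) from current state; prints turn then shift in the turned frame
    s=r.get_state(); p=s["tool_pos"]; Q=R.from_quat(s["eef_rot"]).as_matrix()
    print("t",s["clock"],"pos",p.round(4),"F",s["contact_force"].round(1))
    for P,M in targets:
        rv=np.degrees(R.from_matrix(Q.T@M).as_rotvec()); d=M.T@(np.asarray(P)-p)*1000
        print("turn",rv.round(1),"n>=%.1f"%(np.linalg.norm(rv)/10.7),"shift",d.round(1),"n>=%.1f"%(np.linalg.norm(d)/62.5)); p=np.asarray(P);Q=M
E
python3 - <<'E'
from h import *
np.set_printoptions(precision=4,suppress=True)
T=cam("top");S=cam("side")
for n,a,b,c,d,yaw in (("medium",(211.2,189.5),(242,192),(231,165),(250,186),-9),("large",(154.7,194.2),(193.7,201),(193,136),(209,159),-14),("small",(109.5,218.5),(132.7,220.7),(148,123),(158,135),-9)):
    A,ea=tri(T,a,S,c);B,eb=tri(T,b,S,d); print(n,A,B,ea,eb)
E
python3 - <<'E'
from h import *
M=frame(-9,30); f=M[:,1]; u=-M[:,2]
Pt=np.array([.5615,.0525,.1126])-.005*f; print("Pt",Pt)
plan([(Pt+.09*u,M),(Pt-.03*u,M)])
E
```

```text
medium [0.5689 0.0979 0.1114] [0.5561 0.0098 0.1086] 0.003779158772715414 0.0022398292949857247
large [0.5675 0.2607 0.1099] [0.5384 0.1491 0.1147] 0.004189915456592259 0.0037137825237951233
small [0.5067 0.3909 0.1095] [0.4962 0.3245 0.1103] 0.004260705156119235 0.0020387890174524814
Pt [0.55722318 0.05317738 0.1151    ]
t 0.4 pos [0.2495 0.5729 0.2386] F [-0.6 -0.3 -0.1]
turn [25.5 19.7 73.6] n>=7.5 shift [-465.2  395.4 -175.6] n>=10.2
turn [0. 0. 0.] n>=0.0 shift [  0.   0. 120.] n>=1.9
```

```bash
python3 -m pendant '[[-1,[-33,-21,0],[0,0,0]],[-1,[-33,-21,0],[0,0,0]],[-1,[-33,-21,0],[0,0,0]],[-1,[-33,-21,0],[0,0,0]],[-1,[-33,-21,0],[0,0,0]],[-1,[-33,-21,0],[0,0,0]],[-1,[-33,-21,0],[0,0,0]],[-1,[-33,-21,0],[0,0,0]]]' 25
python3 -m pendant '[[-1,[-33,-21,0],[0,0,0]],[-1,[-33,-21,0],[0,0,0]],[-1,[-33,-21,0],[0,0,0]],[-1,[-33,-21,0],[0,0,0]],[-1,[-33,-21,0],[0,0,0]],[-1,[-33,-21,0],[0,0,0]],[-1,[-33,-21,0],[0,0,0]],[-1,[-33,-21,0],[0,0,0]]]'
python3 -m pendant '[[-1,[0,0,0],[3.2,2.5,9.2]],[-1,[0,0,0],[3.2,2.5,9.2]],[-1,[0,0,0],[3.2,2.5,9.2]],[-1,[0,0,0],[3.2,2.5,9.2]],[-1,[0,0,0],[3.2,2.5,9.2]],[-1,[0,0,0],[3.2,2.5,9.2]],[-1,[0,0,0],[3.2,2.5,9.2]],[-1,[0,0,0],[3.2,2.5,9.2]]]'
cat > med.py <<'E'
from h import *
M=frame(-9,30); f=M[:,1]; u=-M[:,2]
Pt=np.array([.5615,.0525,.1126])-.005*f
plan([(Pt+.05*u,M),(Pt-.03*u,M)]); print(r.get_state()["q"].round(2))
E
python3 med.py
```

```text
clock: 1.4
tool_pos: [0.4253, 0.3126, 0.2389]
eef_rot: [0.204, 0.979, 0.0, 0.0]
contact_force: [-0.1, 0.9, -0.2]
opening: 1.001
finger_force: 0.0
clock: 2.4
tool_pos: [0.6002, 0.053, 0.2388]
eef_rot: [0.204, 0.979, 0.0, 0.0]
contact_force: [0.8, 0.3, 0.7]
opening: 1.002
finger_force: 0.0
clock: 3.4
tool_pos: [0.5996, 0.0546, 0.2385]
eef_rot: [0.735, 0.625, -0.169, -0.2]
contact_force: [-0.3, 0.4, 1.1]
opening: 0.999
finger_force: 0.0
t 3.4 pos [0.5996 0.0546 0.2385] F [-0.3  0.4  1.1]
turn [-0.3 -0.2 -0.2] n>=0.0 shift [-8.1 25.7 77.7] n>=1.3
turn [0. 0. 0.] n>=0.0 shift [ 0.  0. 80.] n>=1.3
[-0.13  0.94  0.09  1.11 -0.19  1.61 -0.18]
```

```bash
python3 -m pendant '[[-1,[-4,13,39],[0,0,0]],[-1,[-4,13,39],[0,0,0]],[-1,[0,0,20],[0,0,0]],[-1,[0,0,20],[0,0,0]],[-1,[0,0,0],[0,0,0]]]'
python3 - <<'E'
from h import *
T=cam("top");S=cam("side")
a=cv2.resize(T[0][150:240,170:270],None,fx=4,fy=4,interpolation=2)
b=cv2.resize(S[0][130:220,190:290],None,fx=4,fy=4,interpolation=2)
cv2.imwrite("pics/med1.png",np.hstack([a,b])[:,:,::-1])
E
```

```text
clock: 4.03
tool_pos: [0.5605, 0.0526, 0.1228]
eef_rot: [0.734, 0.627, -0.17, -0.2]
contact_force: [0.5, 0.5, 0.2]
opening: 1.002
finger_force: 0.0
```

View pics/med1.png

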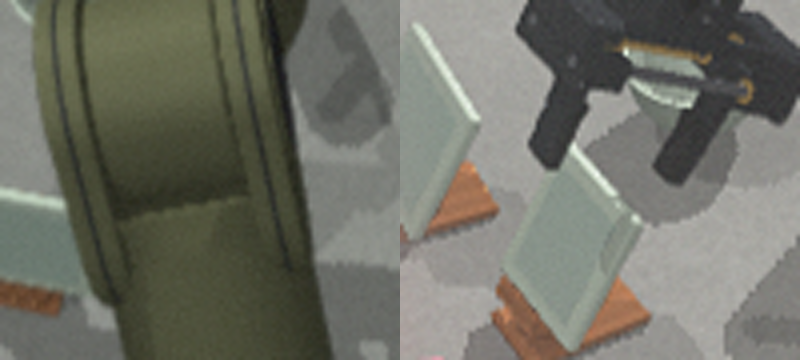

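The fingers straddle the medium plate's top edge: front fingertip at about (548,165), rear at (670,185), and the edge runs from (570,150) to (640,215). I'll descend and grip.

```bash
python3 -m pendant '[[-1,[0,0,20],[0,0,0]],[-1,[0,0,20],[0,0,0]],[0.5,[0,0,0],[0,0,0]],[1,[0,0,0],[0,0,0]],[1,[0,0,0],[0,0,0]],[1,[0,0,0],[0,0,0]],[1,[0,0,0],[0,0,0]],[1,[0,0,0],[0,0,0]]]' 25
```

```text
clock: 5.12
tool_pos: [0.5419, 0.0555, 0.0892]
eef_rot: [0.734, 0.627, -0.168, -0.199]
contact_force: [-0.2, 0.9, 0.2]
opening: 0.337
finger_force: 0.0
```

```bash
python3 -m pendant '[[1,[0,0,0],[0,0,0]],[1,[0,0,0],[0,0,0]],[1,[0,0,0],[0,0,0]],[1,[0,0,0],[0,0,0]],[1,[0,0,0],[0,0,0]]]'; python3 -m pendant '[[1,[0,0,-15],[0,0,0]],[1,[0,0,-20],[0,0,0]],[1,[0,0,-40],[0,0,0]],[1,[0,0,-40],[0,0,0]]]'

```

```text
clock: 5.75
tool_pos: [0.542, 0.0555, 0.089]
eef_rot: [0.734, 0.627, -0.168, -0.199]
contact_force: [-0.0, -0.4, -1.5]
opening: 0.113
finger_force: 25.0
clock: 6.25
tool_pos: [0.5989, 0.0462, 0.1892]
eef_rot: [0.734, 0.627, -0.169, -0.2]
contact_force: [0.6, -0.5, -3.3]
opening: 0.11
finger_force: 25.0
```

```bash
python3 - <<'E'
from h import *
M=frame(-2.4,0)
plan([([.5475,-.214,.25],M)])
E
```

```text
t 6.25 pos [0.5989 0.0462 0.1892] F [ 0.6 -0.5 -3.3]
turn [-30.3  -1.9  -6.4] n>=2.9 shift [-262.2  -40.5  -60.8] n>=4.4
```

```bash
python3 -m pendant '[[1,[0,0,-30],[0,0,0]],[1,[0,0,-30],[0,0,0]],[1,[0,0,0],[-7.6,-0.5,-1.6]],[1,[0,0,0],[-7.6,-0.5,-1.6]],[1,[0,0,0],[-7.6,-0.5,-1.6]],[1,[0,0,0],[-7.6,-0.4,-1.6]]]'
python3 -m pendant '[[1,[-33,-8,0],[0,0,0]],[1,[-33,-8,0],[0,0,0]],[1,[-33,-8,0],[0,0,0]],[1,[-33,-8,0],[0,0,0]],[1,[-33,-8,0],[0,0,0]],[1,[-33,-8,0],[0,0,0]],[1,[-33,-8,0],[0,0,0]],[1,[-31,-8,0],[0,0,0]]]'
python3 -m pendant '[[1,[0,0,10],[0,0,0]],[1,[0,0,0],[0,0,0]],[1,[0,0,0],[0,0,0]]]'
python3 - <<'E'
from h import *
M=frame(-2.4,0)
plan([([.5475,-.214,.25],M)])
T=cam("top");S=cam("side")
b=cv2.resize(S[0][140:300,230:390],None,fx=3.7,fy=3.7,interpolation=2)
cv2.imwrite("pics/med2.png",b[:,:,::-1])
hsv=cv2.cvtColor(S[0],cv2.COLOR_RGB2HSV); m=cv2.inRange(hsv,(40,18,90),(95,90,255))
for k in cv2.findContours(m,0,2)[0]:
    if cv2.contourArea(k)>150: print(cv2.boundingRect(k),cv2.approxPolyDP(k,2,True)[:,0].tolist())
print(proj(S,[.5475,-.214,.18]))
E
```

```text
clock: 7.0
tool_pos: [0.6281, 0.0417, 0.2405]
eef_rot: [0.721, 0.693, 0.002, 0.003]
contact_force: [0.6, 0.5, -2.2]
opening: 0.108
finger_force: 25.0
clock: 8.0
tool_pos: [0.5525, -0.2185, 0.2399]
eef_rot: [0.722, 0.692, 0.001, 0.001]
contact_force: [0.1, -0.0, -2.8]
opening: 0.112
finger_force: 25.0
clock: 8.38
tool_pos: [0.5543, -0.2158, 0.23]
eef_rot: [0.721, 0.693, 0.001, 0.001]
contact_force: [0.7, 0.2, -1.2]
opening: 0.111
finger_force: 25.0
t 8.375 pos [ 0.5543 -0.2158  0.23  ] F [ 0.7  0.2 -1.2]
turn [ 0.2 -0.   0.1] n>=0.0 shift [  1.5  -6.8 -20. ] n>=0.3
(379, 247, 46, 49) [[393, 248], [380, 258], [379, 262], [400, 286], [404, 281], [412, 283], [412, 295], [419, 289], [424, 274], [420, 267], [420, 257], [406, 247]]
(317, 190, 26, 46) [[329, 190], [329, 202], [326, 202], [328, 205], [317, 213], [319, 216], [318, 212], [321, 209], [329, 212], [326, 207], [338, 207], [337, 211], [333, 210], [336, 213], [332, 217], [336, 217], [337, 221], [334, 223], [332, 219], [330, 222], [333, 230], [329, 232], [332, 231], [334, 235], [339, 218], [337, 213], [340, 212], [339, 206], [342, 202]]
(191, 136, 19, 45) [[193, 136], [195, 138], [191, 140], [196, 141], [197, 144], [194, 143], [199, 148], [196, 151], [201, 151], [198, 154], [200, 157], [196, 159], [201, 161], [198, 165], [197, 163], [200, 168], [197, 169], [200, 170], [197, 180], [195, 177], [195, 180], [200, 178], [198, 175], [201, 176], [199, 174], [202, 174], [209, 158], [205, 156], [205, 152]]
(246, 134, 38, 30) [[254, 135], [248, 139], [246, 148], [255, 161], [261, 163], [259, 162], [262, 157], [264, 163], [268, 163], [271, 157], [274, 159], [279, 155], [283, 145], [278, 138], [269, 134]]
(137, 123, 22, 42) [[148, 123], [141, 139], [143, 140], [139, 144], [141, 146], [137, 149], [145, 164], [151, 152], [148, 152], [158, 136]]
[318.1807551  218.42524892]
```

View pics/med2.png

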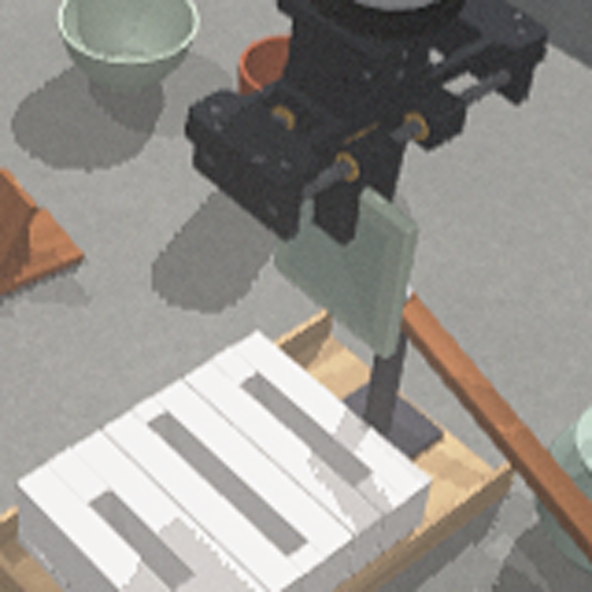

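The medium plate hangs upright over the tray. In the crop its bottom corners are at (275,262) and (388,357), and the far slot's corners are at (242,377), (257,370), (370,475) and (355,487).

```bash
python3 - <<'E'
from h import *
np.set_printoptions(precision=4,suppress=True)
S=cam("side"); c=lambda x,y:(x/3.7+229.6,y/3.7+139.6)
for z in(.155,.16,.165):
    A=onz(S,c(275,262),z);B=onz(S,c(388,357),z); print(z,A,B,"w",np.linalg.norm(A-B),"mid",(A+B)/2, r.get_state()["tool_pos"])
for nm,q in(("far",((242,377),(257,370),(370,475),(355,487))),("mid",((150,418),(167,410),(307,545),(290,557))),("near",((90,500),(107,490),(192,578),(176,590)))):
    w=np.array([onz(S,c(*p),.064) for p in q]); print(nm,w.mean(0),w[:,:2].tolist())
E
```

```text
0.155 [ 0.5606 -0.1626  0.155 ] [ 0.5562 -0.2551  0.155 ] w 0.09263107113164801 mid [ 0.5584 -0.2089  0.155 ] [ 0.5543 -0.2167  0.2304]
0.16 [ 0.5568 -0.1659  0.16  ] [ 0.5524 -0.2577  0.16  ] w 0.09198904971913044 mid [ 0.5546 -0.2118  0.16  ] [ 0.5543 -0.2167  0.2304]
0.165 [ 0.5529 -0.1691  0.165 ] [ 0.5486 -0.2604  0.165 ] w 0.0913470283066127 mid [ 0.5508 -0.2147  0.165 ] [ 0.5543 -0.2167  0.2304]
far [ 0.5461 -0.2125  0.064 ] [[0.5443370966925004, -0.16077734478372557], [0.5553655818086195, -0.16266399209881327], [0.5488687072888943, -0.26310025779361984], [0.5358023076772711, -0.2634148954683308]]
mid [ 0.4822 -0.2115  0.064 ] [[0.4795876062857435, -0.14842138926479453], [0.49154871896427227, -0.15041750080806948], [0.48544238670290585, -0.27380872278522206], [0.47237952429845886, -0.27332167223148024]]
near [ 0.417  -0.2099  0.064 ] [[0.412780133979875, -0.17125163014518896], [0.42487638459645244, -0.17218136807664702], [0.42115452694041156, -0.24804409087929746], [0.4091286127274269, -0.2480776694313787]]
```

```bash
python3 -m pendant '[[1,[0,-4,0],[0,0,0]],[1,[0,-4,0],[0,0,0]],[1,[0,0,25],[0,0,0]],[1,[0,0,25],[0,0,0]],[1,[0,0,25],[0,0,0]],[1,[0,0,8],[0,0,0]],[1,[0,0,0],[0,0,0]]]'
python3 - <<'E'
from h import *
S=cam("side")
b=cv2.resize(S[0][190:290,260:380],None,fx=6,fy=6,interpolation=2)
cv2.imwrite("pics/med3.png",b[:,:,::-1]); print(r.get_state()["tool_pos"])
E
```

```text
clock: 9.4
tool_pos: [0.546, -0.2175, 0.1472]
eef_rot: [0.722, 0.692, 0.001, 0.001]
contact_force: [-0.3, 0.1, -1.3]
opening: 0.11
finger_force: 25.0
[ 0.54653671 -0.21764194  0.14781478]
```

View pics/med3.png

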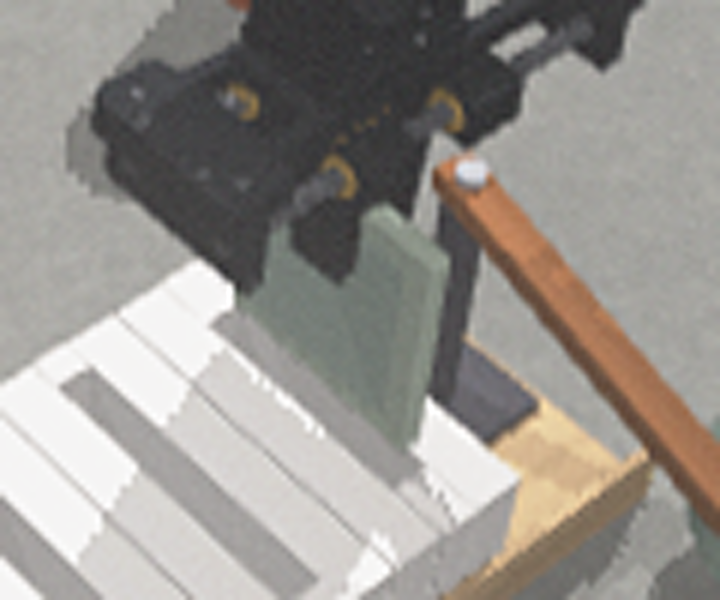

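```bash
python3 - <<'E'
from h import *
S=cam("side")
for z in (.075,.08,.085): print(z,onz(S,(327.7,265.3),z).round(4),onz(S,(299.2,241.6),z).round(4))
print([proj(S,p).round(1) for p in ([.541,-.26,.08],[.541,-.168,.08])])
E
```

```text
0.075 [ 0.5437 -0.2606  0.075 ] [ 0.5441 -0.1735  0.075 ]
0.08 [ 0.5404 -0.2629  0.08  ] [ 0.5407 -0.1763  0.08  ]
0.085 [ 0.5371 -0.2652  0.085 ] [ 0.5374 -0.1792  0.085 ]
[array([326.9, 264.3]), array([296.7, 239.4])]
```

```bash
python3 -m pendant '[[1,[2,1,0],[0,0,0]],[1,[0,0,12],[0,0,0]],[1,[0,0,10],[0,0,0]],[1,[0,0,0],[0,0,0]]]'
python3 -m pendant '[[1,[0,0,10],[0,0,0]],[1,[0,0,10],[0,0,0]],[1,[0,0,8],[0,0,0]],[1,[0,0,5],[0,0,0]],[1,[0,0,0],[0,0,0]]]'
```

```text
clock: 10.0
tool_pos: [0.5464, -0.2151, 0.1239]
eef_rot: [0.722, 0.692, 0.0, 0.0]
contact_force: [0.5, 0.9, -2.2]
opening: 0.111
finger_force: 25.0
clock: 10.62
tool_pos: [0.5472, -0.2154, 0.0917]
eef_rot: [0.722, 0.692, 0.001, 0.001]
contact_force: [-0.5, -0.5, -1.7]
opening: 0.112
finger_force: 25.0
```

In cleanly with no side force. I'll go down the last few mm until it touches.

```bash
python3 -m pendant '[[1,[0,0,2],[0,0,0]],[1,[0,0,2],[0,0,0]],[1,[0,0,0],[0,0,0]]]'; python3 -m pendant '[[1,[0,0,2],[0,0,0]],[1,[0,0,2],[0,0,0]],[1,[0,0,0],[0,0,0]]]'
```

```text
clock: 11.0
tool_pos: [0.5474, -0.2155, 0.0882]
eef_rot: [0.722, 0.692, 0.001, 0.001]
contact_force: [1.5, 0.7, -2.1]
opening: 0.112
finger_force: 25.0
clock: 11.38
tool_pos: [0.548, -0.2156, 0.0857]
eef_rot: [0.722, 0.692, 0.001, 0.002]
contact_force: [-2.1, 2.2, 11.0]
opening: 0.113
finger_force: 25.0
```

```bash
python3 -m pendant '[[0.3,[0,0,0],[0,0,0]],[0.1,[0,0,0],[0,0,0]],[0.1,[0,0,0],[0,0,0]],[0.1,[0,0,0],[0,0,0]],[0.1,[0,0,-30],[0,0,0]],[0.1,[0,0,-50],[0,0,0]],[0.1,[0,0,-50],[0,0,0]],[-0.2,[0,0,-25],[0,0,0]]]'
cat > lar.py <<'E'
from h import *
M=frame(-14,30); f=M[:,1]; u=-M[:,2]
Pt=np.array([.5525,.205,.1126])-.005*f; print((Pt+.08*u).round(3))
plan([(Pt+.08*u,M),(Pt-.03*u,M)])
E
python3 lar.py
```

```text
clock: 12.38
tool_pos: [0.5479, -0.2159, 0.242]
eef_rot: [0.722, 0.692, 0.002, 0.003]
contact_force: [0.2, -0.8, -1.3]
opening: 0.535
finger_force: 0.0
[0.587 0.196 0.184]
t 12.375 pos [ 0.5479 -0.2159  0.242 ] F [ 0.2 -0.8 -1.3]
turn [30.3  3.1 11.3] n>=3.0 shift [409.5 -24.6  80.7] n>=6.7
turn [0. 0. 0.] n>=0.0 shift [ -0.  -0. 110.] n>=1.8
```

```bash
python3 -m pendant '[[-1,[45,2,0],[0,0,0]],[-1,[46,2,0],[0,0,0]],[-1,[46,2,0],[0,0,0]],[-1,[46,2,0],[0,0,0]],[-1,[46,2,0],[0,0,0]],[-1,[46,2,0],[0,0,0]],[-1,[46,2,0],[0,0,0]],[-1,[46,3,0],[0,0,0]]]'
python3 -m pendant '[[-1,[46,4,0],[0,0,0]],[-1,[0,0,0],[7.6,0.8,2.8]],[-1,[0,0,0],[7.6,0.8,2.8]],[-1,[0,0,0],[7.6,0.7,2.8]],[-1,[0,0,0],[7.5,0.8,2.9]],[-1,[0,0,0],[0,0,0]]]'
python3 lar.py
```

```text
clock: 13.38
tool_pos: [0.5793, 0.152, 0.2389]
eef_rot: [0.722, 0.692, 0.001, 0.001]
contact_force: [0.2, -0.5, 0.7]
opening: 0.997
finger_force: 0.0
clock: 14.12
tool_pos: [0.5861, 0.1944, 0.2362]
eef_rot: [0.762, 0.593, -0.162, -0.205]
contact_force: [0.6, 0.2, 0.2]
opening: 0.999
finger_force: 0.0
[0.587 0.196 0.184]
t 14.125 pos [0.5861 0.1944 0.2362] F [0.6 0.2 0.2]
turn [-0.3  0.1 -0.2] n>=0.0 shift [ 2.2 26.3 44.6] n>=0.8
turn [0. 0. 0.] n>=0.0 shift [ -0.  -0. 110.] n>=1.8
```

```bash
python3 -m pendant '[[-1,[2,26,20],[0,0,0]],[-1,[0,0,25],[0,0,0]],[-0.5,[0,0,35],[0,0,0]],[-0.5,[0,0,35],[0,0,0]],[-0.5,[0,0,20],[0,0,0]],[-0.5,[0,0,20],[0,0,0]],[0,[0,0,0],[0,0,0]],[1,[0,0,0],[0,0,0]]]'
python3 -m pendant '[[1,[0,0,0],[0,0,0]],[1,[0,0,0],[0,0,0]],[1,[0,0,0],[0,0,0]],[1,[0,0,0],[0,0,0]],[1,[0,0,0],[0,0,0]],[1,[0,0,0],[0,0,0]],[1,[0,0,0],[0,0,0]],[1,[0,0,0],[0,0,0]]]' 30; python3 lar.py
```

```text
clock: 15.12
tool_pos: [0.5327, 0.2121, 0.0931]
eef_rot: [0.761, 0.595, -0.159, -0.205]
contact_force: [0.4, 0.5, -0.3]
opening: 0.548
finger_force: 0.0
clock: 16.12
tool_pos: [0.5324, 0.2115, 0.092]
eef_rot: [0.761, 0.594, -0.16, -0.205]
contact_force: [2.8, -0.9, -0.4]
opening: 0.112
finger_force: 30.0
[0.587 0.196 0.184]
t 16.125 pos [0.5324 0.2115 0.092 ] F [ 2.8 -0.9 -0.4]
turn [-0.1 -0.   0. ] n>=0.0 shift [  -1.4    2.9 -108.4] n>=1.7
turn [0. 0. 0.] n>=0.0 shift [ -0.  -0. 110.] n>=1.8
```

```bash
python3 -m pendant '[[1,[0,0,-15],[0,0,0]],[1,[0,0,-25],[0,0,0]],[1,[0,0,-40],[0,0,0]],[1,[0,0,-40],[0,0,0]],[1,[0,0,-40],[0,0,0]],[1,[0,0,0],[0,0,0]]]'
python3 - <<'E'
from h import *
M=frame(-2.4,0)
plan([([.483,-.213,.235],M)])
E
```

```text
clock: 16.88
tool_pos: [0.612, 0.1919, 0.2326]
eef_rot: [0.761, 0.595, -0.158, -0.204]
contact_force: [0.8, 0.6, -2.4]
opening: 0.111
finger_force: 30.0
t 16.875 pos [0.612  0.1919 0.2326] F [ 0.8  0.6 -2.4]
turn [-29.8  -3.2 -11.3] n>=3.0 shift [-409.9 -111.9   -2.4] n>=6.8
```

```bash
python3 -m pendant '[[1,[0,0,0],[-7.5,-0.8,-2.8]],[1,[0,0,0],[-7.4,-0.8,-2.8]],[1,[0,0,0],[-7.5,-0.8,-2.9]],[1,[0,0,0],[-7.4,-0.8,-2.8]],[1,[-40,-11,0],[0,0,0]],[1,[-41,-11,0],[0,0,0]],[1,[-41,-11,0],[0,0,0]],[1,[-41,-11,0],[0,0,0]]]'
python3 -m pendant '[[1,[-41,-11,0],[0,0,0]],[1,[-41,-11,0],[0,0,0]],[1,[-41,-11,0],[0,0,0]],[1,[-41,-11,0],[0,0,0]],[1,[-41,-12,0],[0,0,0]],[1,[-41,-12,0],[0,0,0]],[1,[0,0,0],[0,0,0]]]'
python3 - <<'E'
from h import *
M=frame(-2.4,0)
plan([([.483,-.213,.145],M)])
E
```

```text
clock: 17.88
tool_pos: [0.5557, 0.0309, 0.2293]
eef_rot: [0.721, 0.693, -0.005, -0.003]
contact_force: [0.2, 0.1, -3.0]
opening: 0.113
finger_force: 30.0
clock: 18.75
tool_pos: [0.477, -0.2143, 0.2305]
eef_rot: [0.724, 0.69, -0.005, -0.003]
contact_force: [1.1, 0.7, -3.9]
opening: 0.113
finger_force: 30.0
t 18.75 pos [ 0.477  -0.2143  0.2305] F [ 1.1  0.7 -3.9]
turn [-0.6  0.1 -0.3] n>=0.1 shift [ 1.6  5.9 85.5] n>=1.4
```

```bash
python3 -m pendant '[[1,[1,6,0],[-0.6,0,-0.3]],[1,[0,0,25],[0,0,0]],[1,[0,0,25],[0,0,0]],[1,[0,0,25],[0,0,0]],[1,[0,0,7],[0,0,0]],[1,[0,0,0],[0,0,0]]]'
python3 - <<'E'
from h import *
S=cam("side")
b=cv2.resize(S[0][200:300,230:350],None,fx=6,fy=6,interpolation=2)
cv2.imwrite("pics/lar1.png",b[:,:,::-1]); print(r.get_state()["tool_pos"])
E
```

```text
clock: 19.5
tool_pos: [0.4879, -0.2099, 0.1494]
eef_rot: [0.719, 0.695, 0.001, 0.002]
contact_force: [-0.4, 0.0, -2.2]
opening: 0.107
finger_force: 30.0
[ 0.48825176 -0.2104066   0.15002638]
```

View pics/lar1.png

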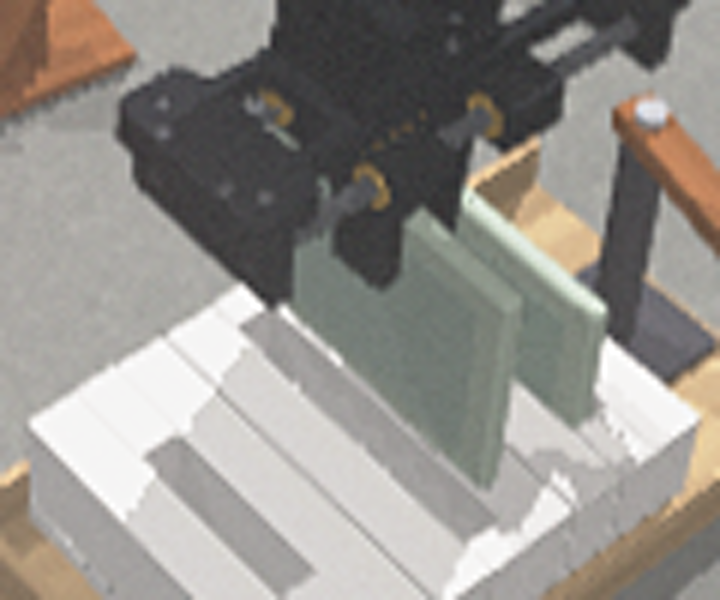

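The medium plate stands in the far slot. The large plate is over the middle slot with its lower right corner at about (483,490) in the crop, and the slot's right end is near (478,533).

```bash
python3 - <<'E'
from h import *
S=cam("side")
for z in (.075,.08,.085): print(z,onz(S,(310.1,281.3),z).round(4))
for p in((462,545),(495,522),(278,312),(245,325)): print(onz(S,(p[0]/6+229.6,p[1]/6+199.6),.064).round(4))
plan([([.483,-.213,.13],frame(-2.4,0))])
E
```

```text
0.075 [ 0.4851 -0.2655  0.075 ]
0.08 [ 0.4822 -0.2678  0.08  ]
0.085 [ 0.4792 -0.2701  0.085 ]
[ 0.4697 -0.272   0.064 ]
[ 0.4852 -0.2726  0.064 ]
[ 0.4913 -0.1547  0.064 ]
[ 0.4778 -0.1514  0.064 ]
t 19.6 pos [ 0.4884 -0.2108  0.1504] F [ 1.4 -0.6 -3.2]
turn [0.4 0.1 0.4] n>=0.1 shift [-2.4 -5.3 20.4] n>=0.3
```

```bash
python3 -m pendant '[[1,[-2,-6,0],[0.4,0,0.4]],[1,[0,0,12],[0,0,0]],[1,[0,0,10],[0,0,0]],[1,[0,0,0],[0,0,0]]]'
python3 -m pendant '[[1,[0,0,8],[0,0,0]],[1,[0,0,0],[0,0,0]]]'
```

```text
clock: 20.1
tool_pos: [0.4809, -0.2126, 0.1265]
eef_rot: [0.722, 0.692, -0.002, -0.001]
contact_force: [-0.4, -0.6, -2.4]
opening: 0.11
finger_force: 30.0
clock: 20.35
tool_pos: [0.4813, -0.2128, 0.119]
eef_rot: [0.722, 0.692, -0.002, -0.001]
contact_force: [-1.0, -0.2, -2.6]
opening: 0.113
finger_force: 30.0
```

```bash
python3 -m pendant '[[1,[0,1,9],[0,0,0]],[1,[0,0,9],[0,0,0]],[1,[0,0,7],[0,0,0]],[1,[0,0,3],[0,0,0]],[1,[0,0,0],[0,0,0]]]'; python3 -m pendant '[[1,[0,0,2],[0,0,0]],[1,[0,0,1],[0,0,0]],[1,[0,0,0],[0,0,0]]]'
```

```text
clock: 20.98
tool_pos: [0.4824, -0.2131, 0.0914]
eef_rot: [0.722, 0.692, -0.001, -0.0]
contact_force: [-0.6, 0.2, -2.7]
opening: 0.109
finger_force: 30.0
clock: 21.35
tool_pos: [0.4825, -0.2131, 0.0887]
eef_rot: [0.722, 0.692, -0.001, 0.0]
contact_force: [0.1, 0.2, -2.7]
opening: 0.11
finger_force: 30.0
```

```bash
python3 -m pendant '[[1,[0,0,2],[0,0,0]],[1,[0,0,1],[0,0,0]],[1,[0,0,0],[0,0,0]]]'; python3 -m pendant '[[1,[0,0,2],[0,0,0]],[1,[0,0,0],[0,0,0]]]'
```

```text
clock: 21.72
tool_pos: [0.4831, -0.2126, 0.0875]
eef_rot: [0.722, 0.692, -0.001, 0.001]
contact_force: [-2.3, 3.2, 16.9]
opening: 0.107
finger_force: 30.0
clock: 21.98
tool_pos: [0.4838, -0.2127, 0.0873]
eef_rot: [0.722, 0.692, -0.0, 0.001]
contact_force: [-3.4, 4.7, 33.0]
opening: 0.115
finger_force: 30.0
```

```bash
python3 -m pendant '[[0.3,[0,0,-2],[0,0,0]],[0.1,[0,0,0],[0,0,0]],[0.1,[0,0,0],[0,0,0]],[0.1,[0,0,0],[0,0,0]],[0.1,[0,0,-30],[0,0,0]],[0.1,[0,0,-50],[0,0,0]],[0.1,[0,0,-50],[0,0,0]],[-0.2,[0,0,-20],[0,0,0]]]'
cat > sma.py <<'E'
from h import *
M=frame(-9,30); f=M[:,1]; u=-M[:,2]
Pt=np.array([.501,.3575,.1126])-.005*f; print((Pt+.08*u).round(3))
s=r.get_state(); print("pure shift now",(R.from_quat(s["eef_rot"]).inv().apply(Pt+.08*u-s["tool_pos"])*1000).round(1))
plan([(Pt+.08*u,M),(Pt-.03*u,M)])
E
python3 sma.py
```

```text
clock: 22.98
tool_pos: [0.4838, -0.2134, 0.2382]
eef_rot: [0.722, 0.692, -0.0, 0.002]
contact_force: [-0.2, 0.4, 0.4]
opening: 0.538
finger_force: 0.0
[0.536 0.352 0.184]
pure shift now [567.2  27.7  52. ]
t 22.975 pos [ 0.4838 -0.2134  0.2382] F [-0.2  0.4  0.4]
turn [30.1  1.9  6.3] n>=2.9 shift [566.6  -4.8  64.9] n>=9.1
turn [0. 0. 0.] n>=0.0 shift [ -0.  -0. 110.] n>=1.8
```

```bash
python3 -m pendant '[[-1,[44,2,0],[0,0,0]],[-1,[44,2,0],[0,0,0]],[-1,[44,2,0],[0,0,0]],[-1,[44,2,0],[0,0,0]],[-1,[44,2,0],[0,0,0]],[-1,[44,2,0],[0,0,0]],[-1,[44,2,0],[0,0,0]],[-1,[44,2,0],[0,0,0]]]'
python3 -m pendant '[[-1,[44,2,0],[0,0,0]],[-1,[43,2,0],[0,0,0]],[-1,[43,2,0],[0,0,0]],[-1,[43,3,0],[0,0,0]],[-1,[42,3,0],[0,0,0]]]'
python3 -m pendant '[[-1,[0,0,0],[7.5,0.5,1.6]],[-1,[0,0,0],[7.5,0.5,1.6]],[-1,[0,0,0],[7.5,0.5,1.6]],[-1,[0,0,0],[7.5,0.4,1.5]],[-1,[0,0,0],[0,0,0]]]'
python3 sma.py
```

```text
clock: 23.98
tool_pos: [0.5138, 0.1394, 0.2346]
eef_rot: [0.722, 0.692, -0.002, -0.0]
contact_force: [0.5, -0.1, 0.1]
opening: 1.002
finger_force: 0.0
clock: 24.6
tool_pos: [0.535, 0.3537, 0.2339]
eef_rot: [0.722, 0.692, -0.002, -0.0]
contact_force: [0.9, -0.8, 0.2]
opening: 1.001
finger_force: 0.0
clock: 25.22
tool_pos: [0.5365, 0.3502, 0.2313]
eef_rot: [0.735, 0.626, -0.17, -0.198]
contact_force: [0.4, 0.2, -0.6]
opening: 0.997
finger_force: 0.0
[0.536 0.352 0.184]
pure shift now [ 1.8 23.1 40.8]
t 25.225 pos [0.5365 0.3502 0.2313] F [ 0.4  0.2 -0.6]
turn [-0.2  0.  -0.2] n>=0.0 shift [ 1.7 22.9 40.9] n>=0.8
turn [0. 0. 0.] n>=0.0 shift [ -0.  -0. 110.] n>=1.8
```

```bash
python3 -m pendant '[[-1,[2,23,20],[0,0,0]],[-1,[0,0,21],[0,0,0]],[-0.5,[0,0,35],[0,0,0]],[-0.5,[0,0,35],[0,0,0]],[-0.5,[0,0,20],[0,0,0]],[-0.5,[0,0,20],[0,0,0]],[0,[0,0,0],[0,0,0]],[1,[0,0,0],[0,0,0]]]'
python3 -m pendant '[[1,[0,0,0],[0,0,0]],[1,[0,0,0],[0,0,0]],[1,[0,0,0],[0,0,0]],[1,[0,0,0],[0,0,0]],[1,[0,0,0],[0,0,0]],[1,[0,0,0],[0,0,0]],[1,[0,0,0],[0,0,0]],[1,[0,0,0],[0,0,0]]]' 25
python3 -m pendant '[[1,[0,0,-15],[0,0,0]],[1,[0,0,-25],[0,0,0]],[1,[0,0,-40],[0,0,0]],[1,[0,0,-40],[0,0,0]],[1,[0,0,-45],[0,0,0]],[1,[0,0,0],[0,0,0]]]'
python3 - <<'E'
from h import *
M=frame(-2.4,0)
plan([([.419,-.212,.235],M)])
E
```

```text
clock: 26.22
tool_pos: [0.4809, 0.3639, 0.0934]
eef_rot: [0.734, 0.628, -0.167, -0.198]
contact_force: [0.1, 0.4, 0.2]
opening: 0.546
finger_force: 0.0
clock: 27.22
tool_pos: [0.4807, 0.3632, 0.0922]
eef_rot: [0.734, 0.627, -0.168, -0.198]
contact_force: [1.7, 0.3, 0.2]
opening: 0.113
finger_force: 25.0
clock: 27.98
tool_pos: [0.5649, 0.35, 0.2385]
eef_rot: [0.735, 0.628, -0.165, -0.197]
contact_force: [0.4, 0.2, -1.7]
opening: 0.113
finger_force: 25.0
t 27.975 pos [0.5649 0.35   0.2385] F [ 0.4  0.2 -1.7]
turn [-29.7  -2.   -6.4] n>=2.8 shift [-567.6 -122.3    3.5] n>=9.3
```

```bash
python3 -m pendant '[[1,[0,0,0],[-7.4,-0.5,-1.6]],[1,[0,0,0],[-7.4,-0.5,-1.6]],[1,[0,0,0],[-7.4,-0.5,-1.6]],[1,[0,0,0],[-7.5,-0.5,-1.6]],[1,[-43,-10,0],[0,0,0]],[1,[-43,-10,0],[0,0,0]],[1,[-43,-9,0],[0,0,0]],[1,[-43,-9,0],[0,0,0]]]'
python3 -m pendant '[[1,[-43,-10,0],[0,0,0]],[1,[-44,-9,0],[0,0,0]],[1,[-44,-9,0],[0,0,0]],[1,[-44,-9,0],[0,0,0]],[1,[-44,-9,0],[0,0,0]],[1,[-44,-9,0],[0,0,0]],[1,[-44,-10,0],[0,0,0]],[1,[-44,-10,0],[0,0,0]]]'
python3 -m pendant '[[1,[-44,-9,0],[0,0,0]],[1,[0,0,0],[0,0,0]],[1,[0,0,0],[0,0,0]]]'
python3 - <<'E'
from h import *
M=frame(-2.4,0)
plan([([.419,-.212,.148],M)])
E
```

```text
clock: 28.98
tool_pos: [0.5144, 0.1788, 0.2349]
eef_rot: [0.721, 0.693, -0.005, -0.003]
contact_force: [0.5, -0.0, -1.9]
opening: 0.107
finger_force: 25.0
clock: 29.98
tool_pos: [0.4259, -0.1677, 0.2365]
eef_rot: [0.721, 0.693, -0.004, -0.003]
contact_force: [0.5, -0.1, -2.0]
opening: 0.11
finger_force: 25.0
clock: 30.35
tool_pos: [0.4163, -0.2098, 0.2368]
eef_rot: [0.721, 0.693, -0.003, -0.003]
contact_force: [0.5, 0.2, -1.3]
opening: 0.115
finger_force: 25.0
t 30.35 pos [ 0.4163 -0.2098  0.2368] F [ 0.5  0.2 -1.3]
turn [-0.5  0.   0.1] n>=0.1 shift [-2.1  2.8 88.8] n>=1.4
```

```bash
python3 -m pendant '[[1,[-2,3,0],[-0.5,0,0]],[1,[0,0,25],[0,0,0]],[1,[0,0,25],[0,0,0]],[1,[0,0,25],[0,0,0]],[1,[0,0,13],[0,0,0]],[1,[0,0,0],[0,0,0]],[1,[0,0,0],[0,0,0]]]'
python3 - <<'E'
from h import *
S=cam("side")
b=cv2.resize(S[0][210:310,215:335],None,fx=6,fy=6,interpolation=2)
cv2.imwrite("pics/sma1.png",b[:,:,::-1]); print(r.get_state()["tool_pos"])
E
```

```text
clock: 31.22
tool_pos: [0.4207, -0.2137, 0.1499]
eef_rot: [0.721, 0.693, -0.0, 0.002]
contact_force: [0.6, -0.3, -1.1]
opening: 0.11
finger_force: 25.0
[ 0.42076926 -0.21379535  0.14997303]
```

View pics/sma1.png

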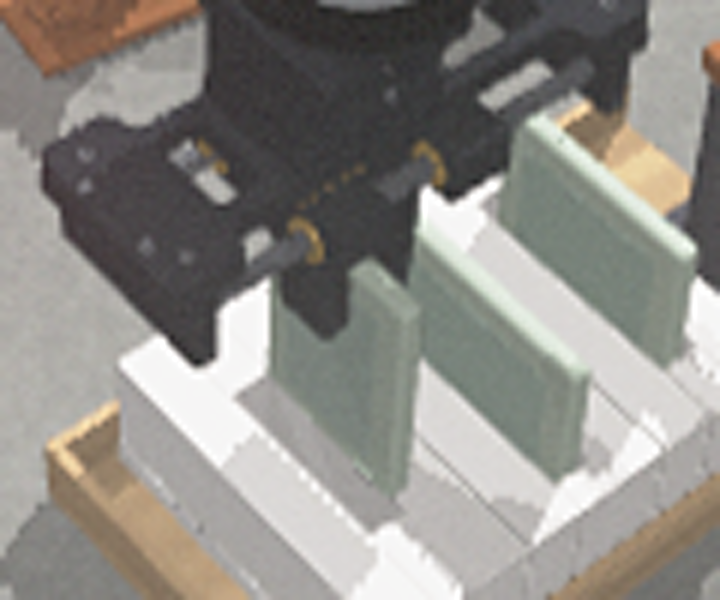

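The large and medium plates stand seated. The small plate is over the near slot with its lower right corner at (390,497) and lower left at (272,370).

```bash
python3 - <<'E'
from h import *
S=cam("side"); c=lambda x,y:(x/6+214.6,y/6+209.6)
for z in (.077,.08,.083): print(z,onz(S,c(390,497),z).round(4),onz(S,c(273,372),z).round(4))
for p in((375,533),(408,517),(240,393),(270,375)): print(onz(S,c(*p),.064).round(4))
E
```

```text
0.077 [ 0.4172 -0.2458  0.077 ] [ 0.4215 -0.1808  0.077 ]
0.08 [ 0.4157 -0.2472  0.08  ] [ 0.42   -0.1825  0.08  ]
0.083 [ 0.4141 -0.2487  0.083 ] [ 0.4184 -0.1842  0.083 ]
[ 0.41   -0.2469  0.064 ]
[ 0.423  -0.2494  0.064 ]
[ 0.4133 -0.1729  0.064 ]
[ 0.4265 -0.1738  0.064 ]
```

```bash
python3 -m pendant '[[1,[3.5,-2.5,0],[0,0,0]],[1,[0,0,12],[0,0,0]],[1,[0,0,10],[0,0,0]],[1,[0,0,8],[0,0,0]],[1,[0,0,0],[0,0,0]]]'
python3 -m pendant '[[1,[0,0,9],[0,0,0]],[1,[0,0,9],[0,0,0]],[1,[0,0,7],[0,0,0]],[1,[0,0,3],[0,0,0]],[1,[0,0,0],[0,0,0]]]'
```

```text
clock: 31.95
tool_pos: [0.4173, -0.21, 0.1183]
eef_rot: [0.721, 0.692, -0.001, 0.001]
contact_force: [-1.1, -0.5, -1.8]
opening: 0.115
finger_force: 25.0
clock: 32.58
tool_pos: [0.4178, -0.2102, 0.091]
eef_rot: [0.721, 0.693, -0.0, 0.001]
contact_force: [0.0, -0.1, -0.9]
opening: 0.115
finger_force: 25.0
```

```bash
python3 -m pendant '[[1,[0,1,2],[0,0,0]],[1,[0,0,2],[0,0,0]],[1,[0,0,0],[0,0,0]]]'; python3 -m pendant '[[1,[0,0,2],[0,0,0]],[1,[0,0,1],[0,0,0]],[1,[0,0,0],[0,0,0]]]'
```

```text
clock: 32.95
tool_pos: [0.4195, -0.21, 0.0879]
eef_rot: [0.721, 0.693, 0.0, 0.002]
contact_force: [-0.7, 1.5, 6.0]
opening: 0.111
finger_force: 25.0
clock: 33.33
tool_pos: [0.42, -0.2098, 0.0871]
eef_rot: [0.721, 0.693, 0.001, 0.003]
contact_force: [-2.6, 4.2, 33.6]
opening: 0.113
finger_force: 25.0
```

```bash
python3 -m pendant '[[0.3,[0,0,-2],[0,0,0]],[0.1,[0,0,0],[0,0,0]],[0.1,[0,0,0],[0,0,0]],[0.1,[0,0,0],[0,0,0]],[0.1,[0,0,-30],[0,0,0]],[0.1,[0,0,-50],[0,0,0]],[0.1,[0,0,-50],[0,0,0]],[-0.2,[0,0,-30],[0,0,0]]]'
cat > peg.py <<'E'
from h import *
M=frame(-15.4,0); P=np.array([.557,-.431,.25])
s=r.get_state(); print("pure shift",(R.from_quat(s["eef_rot"]).inv().apply(P-s["tool_pos"])*1000).round(1))
plan([(P,M),(P-[0,0,.107],M)])
E
python3 peg.py
```

```text
clock: 34.33
tool_pos: [0.419, -0.2102, 0.2483]
eef_rot: [0.721, 0.692, 0.0, 0.002]
contact_force: [0.7, -0.2, -0.0]
opening: 0.536
finger_force: 0.0
pure shift [-215.   147.    -0.5]
t 34.325 pos [ 0.419  -0.2102  0.2483] F [ 0.7 -0.2 -0. ]
turn [ 0.2  0.2 13. ] n>=1.2 shift [-176.3  191.7   -1.7] n>=4.2
turn [0. 0. 0.] n>=0.0 shift [  0.   0. 107.] n>=1.7
```

```bash
python3 -m pendant '[[-1,[-36,24,0],[0,0,0]],[-1,[-36,25,0],[0,0,0]],[-1,[-36,24,0],[0,0,0]],[-1,[-36,25,0],[0,0,0]],[-1,[-36,24,0],[0,0,0]],[-1,[-35,25,0],[0,0,0]],[-1,[0,0,0],[0,0,6.5]],[-1,[0,0,0],[0,0,6.5]]]'
python3 -m pendant '[[-1,[0,0,0],[0,0,0]],[-1,[0,0,0],[0,0,0]]]'
python3 peg.py
python3 - <<'E'
from h import *
S=cam("side");T=cam("top")
a=cv2.resize(T[0][140:240,280:420],None,fx=2.8,fy=4,interpolation=2)
b=cv2.resize(S[0][200:300,320:420],None,fx=4,fy=4,interpolation=2)
cv2.imwrite("pics/peg1.png",np.hstack([a,b])[:,:,::-1])
E
```

```text
clock: 35.33
tool_pos: [0.5564, -0.431, 0.2457]
eef_rot: [0.796, 0.605, -0.0, 0.001]
contact_force: [-1.2, 0.4, 0.1]
opening: 1.001
finger_force: 0.0
clock: 35.58
tool_pos: [0.5566, -0.4305, 0.2466]
eef_rot: [0.795, 0.607, -0.0, 0.001]
contact_force: [0.4, -0.0, -0.1]
opening: 0.999
finger_force: 0.0
pure shift [-0.4  0.5 -3.4]
t 35.575 pos [ 0.5566 -0.4305  0.2466] F [ 0.4 -0.  -0.1]
turn [0.1 0.1 0.2] n>=0.0 shift [-0.4  0.5 -3.4] n>=0.1
turn [0. 0. 0.] n>=0.0 shift [  0.   0. 107.] n>=1.7
```

View pics/peg1.png

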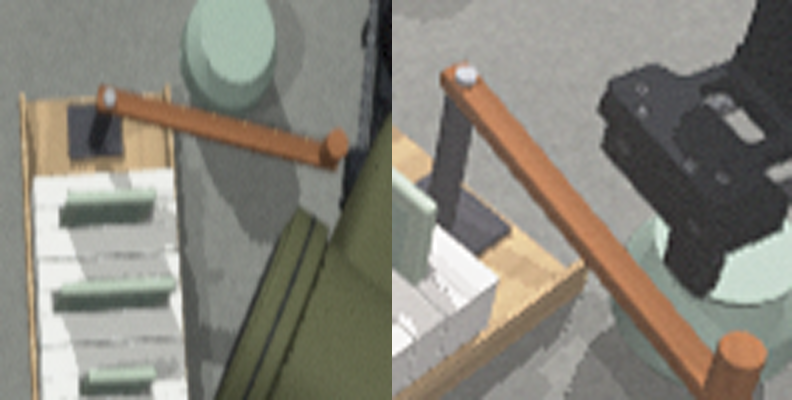

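```bash
python3 - <<'E'
from h import *
S=cam("side");T=cam("top")
print(proj(S,(.557,-.431,.167)),proj(S,(.507,-.417,.247)),"seen peg (406.8,287.1), finger", (303/4+319.6,290/4+199.6))
print(tri(S,(406.8,287.1),T,(334/2.8+279.7,145/4+139.6)))
E
```

```text
[407.21144    286.81706807] [393.3550667  269.19631646] seen peg (406.8,287.1), finger (395.35, 272.1)
(array([ 0.55834915, -0.42943077,  0.16300576]), np.float64(0.0012922264474997697))
```

The peg projects where it is seen, and the front finger is as expected. I'll descend and grip the peg lightly.

```bash
python3 -m pendant '[[-1,[0,0,30],[0,0,0]],[-1,[0,0,30],[0,0,0]],[-0.5,[0,0,25],[0,0,0]],[-0.5,[0,0,18],[0,0,0]],[0,[0,0,0],[0,0,0]],[0.5,[0,0,0],[0,0,0]],[1,[0,0,0],[0,0,0]],[1,[0,0,0],[0,0,0]]]' 5
python3 -m pendant '[[1,[0,0,0],[0,0,0]],[1,[0,0,0],[0,0,0]],[1,[0,0,0],[0,0,0]],[1,[0,0,0],[0,0,0]],[1,[0,0,0],[0,0,0]]]'
```

```text
clock: 36.78
tool_pos: [0.5573, -0.4312, 0.1448]
eef_rot: [0.795, 0.606, 0.0, 0.002]
contact_force: [0.2, 0.3, 0.2]
opening: 0.345
finger_force: 0.0
clock: 37.4
tool_pos: [0.5571, -0.4311, 0.1443]
eef_rot: [0.795, 0.606, -0.0, 0.002]
contact_force: [-1.3, 1.3, 4.4]
opening: 0.248
finger_force: 5.0
```

```bash
python3 -m pendant '[[1,[0.6,-16.7,-1],[0,0,4.3]],[1,[0.6,-16.7,0],[0,0,4.3]],[1,[0.6,-16.7,0],[0,0,4.3]],[1,[0.6,-16.7,0],[0,0,4.3]],[1,[0.6,-16.7,0],[0,0,4.3]],[1,[0.6,-16.7,0],[0,0,4.3]],[1,[0.6,-16.7,0],[0,0,4.3]],[1,[0.6,-16.7,0],[0,0,4.3]]]'
python3 - <<'E'
from h import *
s=r.get_state(); p=s["tool_pos"]-[.6165,-.2155,0]; x=R.from_quat(s["eef_rot"]).as_matrix()[:,1]
print("radius",np.hypot(*p[:2]),"angle",np.degrees(np.arctan2(p[1],p[0]))%360,"yaw",np.degrees(np.arctan2(x[1],x[0])))
E
```

```text
clock: 38.4
tool_pos: [0.4451, -0.3603, 0.1444]
eef_rot: [0.939, 0.343, -0.0, 0.002]
contact_force: [0.9, -1.0, -0.3]
opening: 0.248
finger_force: 5.0
radius 0.22438091671642443 angle 220.18904944508253 yaw -49.902627517070385
```

```bash
python3 -m pendant '[[1,[0.7,-16.7,0],[0,0,4.3]],[1,[0.7,-16.7,0],[0,0,4.3]],[1,[0.7,-16.7,0],[0,0,4.3]],[1,[0.7,-16.7,0],[0,0,4.3]],[1,[0.7,-16.7,0],[0,0,4.3]],[1,[0.7,-16.7,0],[0,0,4.3]],[1,[0.7,-16.7,0],[0,0,4.3]],[1,[0.7,-16.7,0],[0,0,4.3]]]'
python3 -m pendant '[[1,[0.1,-6,0],[0,0,1.5]],[1,[0.1,-5,0],[0,0,1.3]],[1,[0,-3,0],[0,0,0.7]],[1,[0,0,0],[0,0,0]]]'
python3 - <<'E'
from h import *
s=r.get_state(); p=s["tool_pos"]-[.6165,-.2155,0]; x=R.from_quat(s["eef_rot"]).as_matrix()[:,1]
print("radius",np.hypot(*p[:2]),"angle",np.degrees(np.arctan2(p[1],p[0]))%360,"yaw",np.degrees(np.arctan2(x[1],x[0])))
E
```

```text
clock: 39.4
tool_pos: [0.3925, -0.2387, 0.1442]
eef_rot: [0.999, 0.049, -0.001, 0.001]
contact_force: [-3.1, 0.1, 4.3]
opening: 0.249
finger_force: 5.0
clock: 39.9
tool_pos: [0.3916, -0.2245, 0.144]
eef_rot: [1.0, 0.02, -0.001, 0.001]
contact_force: [-5.1, 0.1, 4.3]
opening: 0.245
finger_force: 5.0
radius 0.22511970966188252 angle 182.28445090680972 yaw -87.67464953947172
```

```bash
python3 -m pendant '[[1,[1,-6,0],[0,0,1.5]],[1,[0,-5,0],[0,0,1.3]],[1,[0,-4,0],[0,0,1]],[1,[0,0,0],[0,0,0]]]'; python3 -m pendant '[[1,[0,-2,0],[0,0,0]],[1,[0,-2,0],[0,0,0]],[1,[0,0,0],[0,0,0]]]'
```

```text
clock: 40.4
tool_pos: [0.3918, -0.209, 0.1438]
eef_rot: [1.0, -0.013, -0.002, 0.0]
contact_force: [-6.5, 1.2, 4.4]
opening: 0.246
finger_force: 5.0
clock: 40.78
tool_pos: [0.392, -0.2074, 0.1439]
eef_rot: [1.0, -0.014, -0.001, 0.002]
contact_force: [-7.4, -4.0, 1.4]
opening: 0.245
finger_force: 5.0
```

```bash
python3 -m pendant '[[1,[0,-2,0],[0,0,0]],[1,[0,-2,0],[0,0,0]],[1,[0,0,0],[0,0,0]]]' 15
```

```text
clock: 41.15
tool_pos: [0.392, -0.2073, 0.144]
eef_rot: [1.0, -0.016, -0.0, 0.006]
contact_force: [-8.2, -12.2, -3.4]
opening: 0.245
finger_force: 15.1
```

Firmly on its stop. I'll open and leave.

```bash
python3 -m pendant '[[0,[0,0,0],[0,0,0]],[-0.3,[0,0,0],[0,0,0]],[-0.3,[0,3,0],[0,0,0]],[-0.3,[0,0,-20],[0,0,0]],[-0.3,[0,0,-40],[0,0,0]],[-0.3,[0,0,-50],[0,0,0]],[-0.3,[0,0,-40],[0,0,0]]]'
python3 -m pendant '[[-0.3,[0,50,-10],[0,0,0]],[-0.3,[0,50,0],[0,0,0]],[-0.3,[0,50,0],[0,0,0]],[-0.3,[0,0,0],[0,0,0]],[-0.3,[0,0,0],[0,0,0]]]'
python3 - <<'E'
from h import *
S=cam("side");T=cam("top")
a=cv2.resize(T[0][140:270,270:400],None,fx=3,fy=3,interpolation=2)
b=cv2.resize(S[0][180:310,210:340],None,fx=3,fy=3,interpolation=2)
cv2.imwrite("pics/end.png",np.hstack([a,b])[:,:,::-1]); print(r.get_state()["clock"])
E
```

```text
clock: 42.02
tool_pos: [0.3946, -0.2044, 0.2959]
eef_rot: [1.0, -0.012, 0.001, 0.001]
contact_force: [0.8, 0.6, 0.1]
opening: 0.647
finger_force: 0.0
clock: 42.65
tool_pos: [0.3907, -0.3534, 0.3041]
eef_rot: [1.0, -0.012, 0.001, 0.0]
contact_force: [0.5, 0.4, 0.2]
opening: 0.65
finger_force: 0.0
42.75
```

View pics/end.png

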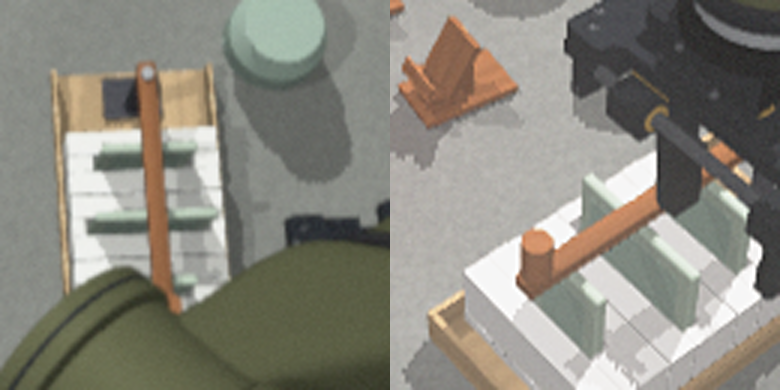

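The picture shows all three plates standing in their slots and the keeper lying across their middles, with its peg at crop (537,245). The robot is clear of everything.

```bash
python3 -c "
from plant import r
print(r.finish_job())"
```

```text
the job is handed in; nothing more can be done
None
```

All three plates stand fully down in the slots cut to their own widths, the keeper bar is swung in against its stop and released, and the job was handed in at about 43 s.

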